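# Tip a compressor cover casting into its fixture, slide it home and pin it

## Task

The compressor cover casting stands on end in the loading fixture. Tip it over by pushing high on its machined face, so that it comes to lie on the bed with the machined face up; then slide it in under the bridge until it rests against the end stop, and press the index pin all the way down through its bolt hole. The stop and bridge are set by hand and not measured, so feel for the stop: never push the casting harder than 22 N, and leave the other things on the bench where they are.

Things in the scene. Friction and masses are not known exactly. Their poses are not given: they have to be found in the camera images.
- fixture: Fixed steel bed plate 345 x 150 x 12 mm. Origin on the bench; +x is the slide direction (from the open loading end at x = -150 mm to the end stop), y across, z up. Two black plastic wear strips, tops 15 mm above the bench, run lengthwise at y = +-36 mm (each 24 mm wide) from x = -145 to 165 mm; the casting stands and slides on them.
- rail_mouth (a point): Point of the fixture between the two steel guide rails (tops 40 mm above the bench, here 12 mm), where their flared mouth begins, 72 mm ahead (+x) of the fixture's origin. The mouth is about 137 mm wide and narrows over the next 32 mm to a straight channel 103 mm wide, 66 mm long, which centres the casting. Axes as the fixture's.
- stop_nominal (a point): Point of the fixture at the nominal stop face, on the centre line, 38 mm above the bench. The steel stop block (45 mm high over the bed, flat face 60 mm wide) is clamped fast in a slot by hand: its true face is anywhere from 20 mm short of this point (-x) to 20 mm beyond (+x), not measured. Axes as the fixture's.
- pin_nominal (a point): Point of the fixture where the raised pin's knob top (133 mm above the bench) would be at the stop's nominal setting. Pin and bridge (40 mm wide, 70 to 82 mm above the bench, reaching 36 mm from the stop face over the channel) are one piece with the stop and shifted with it. The pin always stands 22 mm in front (-x) of the true stop face. Knob: black, round, 30 mm across, 16 mm high.
- cover_center (a point): Centre of the cover casting, 130 long x 100 wide x 46 mm thick, 0.55 to 0.9 kg: aluminium plate on grey skirt walls, open back. +x: outward normal of the machined face, y: width, z: length. It starts standing on end (z up), machined face to the loading end (the fixture's -x). Tipped, it lies with +x up, top 61 mm and centre 38 mm above the bench. Sliding friction 2 to 7 N.
- cover_hole (a point): Mouth, in the machined face, of the 13 mm through bolt hole that takes the pin: on the casting's centre line, 22 mm from its +z end (the upper end at the start, the leading one once tipped), 43 mm from the casting's centre along z and 23 mm along x. Axes as the casting's. There is a like hole at the other end, not used.
- index_pin (a joint): Index pin, 10 mm diameter with a chamfered tip: travel downwards in m. Near 0 = raised (the tip 4 mm above the lying casting), 0.028 = fully down, knob on its bush (knob top then 105 mm above the bench). Stays where it is left; takes about 3 N to move. If the casting is not home the pin lands on it and stops at about 0.005.
- flux_tin: Bystander: round tin, 65 mm across, 33 mm high; origin under its centre.
- copper_bend: Bystander: U-shaped copper tube bend, 66 x 41 x 11 mm, lying; origin under its centre.
- screwdriver: Bystander: screwdriver 237 mm long, 27 mm thick; origin under its centre.

How it is judged:
By the outcome, as a careful person would: the job done as asked, in the order asked, and still so for the second after the job is handed in, with the robot touching nothing.
It also fails if it takes over 54 s, if anything falls off the work surface, if the arm or the gripper's body presses on something with over 40 N, if the wrist force passes 120 N, or if a joint passes its speed limit or range.

## Robot

A 7-joint arm with a two-finger parallel gripper is mounted at the origin on the work surface; the furniture and walls round the work are solid. World frame = base frame: x ahead of the robot, y to its left, z up, the work surface at z = 0. Lengths are in m, angles in rad, forces in N, time in s.
With the tool pointing down it reaches from about 0.4 to 0.875 m from the base axis. Payload 19.3 kg.
Tool frame: the origin (TCP) lies at the very end of the fingers, on their centre line; the grasp point (between the pads) lies 19 mm behind it; x points along the fingers, y is the direction in which the jaws open and shut, and the axes are right-handed (so a half turn about x gives the same grasp; the last joint's range is limited). The gripper opens to 85 mm and grips with 20 to 120 N. Pads are 22 mm wide; open, the fingers measure 114 mm over their backs; the gripper's body (76 mm by 85 mm) begins 54 mm behind the grasp point. The pads swing forward as they close: fully open they stand 13 mm farther back than shut.
Start: joints at [-1.25, 0.521, -0.036, 1.599, 0.021, 1.021, -0.113], TCP at [0.238, 0.578, 0.231] pointing down, gripper open.
Joint ranges: [-2.91, 2.91], [-0.3, 2.13], [-1.5, 1.42], [0.17, 2.43], [-1.26, 4.41], [0.16, 1.93], [-2.52, 2.52]. Speed limits (rad/s): [1.89, 1.89, 2.39, 2.39, 3.01, 3.01, 3.01].

## Interface

Orientations are given as [roll, pitch, yaw] about the fixed x, y, z axes, in that order (R = Rz(yaw) Ry(pitch) Rx(roll)).
In Python, from workcell import bot, grab_frame, job_done gives the robot as it stands.
- The arm moves only by the shell command python3 -m pendant 'ROWS' [OPENING] [FORCE]. ROWS is JSON, a list of rows, each a list of 4 numbers: the shift along the tool's x, y, z in mm, then the turn about the tool's x in degrees. A call has 1 to 12 rows; each row shifts and turns the commanded pose from where the row before left it, along the tool's axes as they then stand; what a row does not reach is not made up. A row lasts 1/8 s, in which the tool goes at most 62.5 mm and 10.7 degrees, less where a joint would pass 70% of its speed; a pose out of reach is approached as far as the arm can. A call is refused whole if a number of a shift passes 62.5 or a number of a turn 10.7, either way. A call with a gripper value outside its range is refused whole. OPENING is the opening, from -1 (shut) to 1 (fully open), set as the call begins (- or left out, the last holds). The fingers move at their own pace and stop on an object; FORCE is the grip in N (left out, the last holds). Time passes only in rows, so rows that do not move let the fingers close. It gives the time, the measured TCP pose, the force and the opening at its end, in the units of the state.
- bot.observe(): the state, without advancing time (a new reading comes with each control period).
- grab_frame(name): name is "scene" or "top" or "wrist"; returns a dict with "img" (384x512x3 uint8, red, green, blue), "fovy" (degrees; the focal length in pixels is half the picture's height over the tangent of half this angle, whatever the lens; pixels are square), "cx", "cy" (the principal point, pixels), "R" (3x3) and "t" (3): a world point X has camera coordinates R X + t. Camera axes: x right, y down, z forward; pixel columns grow to the right and rows downward; lengths in m; the calibration is good to about 2 mm. The wrist camera is an equidistant fisheye: a pixel r from the principal point sees the ray r / f radians off the axis. A picture is of the moment at which its call begins. There is no depth.
- job_done(): hands the job in, once; it reports no verdict.
The state is a dict: "clock": time; "qpos": joint angles; "qd": joint speeds; "joint_efforts": joint torques, N m; "position": TCP position; "tool_rot": TCP orientation; "force": force on the tool from outside, world axes, zero at the start; "moment": the same for the moment, N m; "grip_width": finger opening in m.
Only numpy, scipy, OpenCV 4.12 (cv2) and the standard library are available. Lean on these libraries where they do the work, as an engineer would, in place of code of your own. Each camera call takes 0.05 s, during which the arm holds its last target.

## Working session

There is one attempt and no reset: what is moved stays moved. The work goes in short steps, Python scripts to look and compute and a shell command to move; the robot and the scene stay as the last step left them, time stands still between calls to the robot, and variables do not carry over. Pictures are saved under pics/ and viewed, and the job is handed in when it is done.

```bash
ls; mkdir -p pics; python3 - <<'E'
from workcell import bot, grab_frame
import cv2
print(bot.observe())
for n in ["scene","top","wrist"]:
    f=grab_frame(n); cv2.imwrite(f"pics/{n}0.png",f["img"][:,:,::-1]); print(n,f["fovy"],f["cx"],f["cy"],f["R"],f["t"])
E
```

```text
pics
{'clock': 0.0, 'qpos': array([-1.250221  ,  0.52200559, -0.03634723,  1.60001777,  0.02119026,
        1.02111723, -0.11277014]), 'qd': array([ 0.00036834,  0.00041934, -0.00203102, -0.0011072 ,  0.0009993 ,
        0.00113038,  0.001567  ]), 'joint_efforts': array([ 1.41089269e-03, -9.27084875e+01,  1.98067345e+00, -3.69933164e+01,
        1.79343391e-02,  8.16857500e-03,  1.54408531e-05]), 'position': array([0.23795422, 0.57754937, 0.23072727]), 'tool_rot': array([-1.51386284,  1.56963296, -1.90460601]), 'force': array([-0.08730998,  0.14072092,  0.42210877]), 'moment': array([-0.01784234, -0.01798391,  0.02450262]), 'grip_width': 0.08533927305425675}
scene 48.65867475932698 259.13272517896814 187.7362836048571 [[ 0.87271024 -0.4882119   0.0050963 ]
 [-0.29056474 -0.52773502 -0.79816532]
 [ 0.3923633   0.69508625 -0.60241692]] [-0.62435034  0.17928156  1.11052496]
top 52.75329806810814 246.65037048100663 192.6480098014185 [[-0.04928402 -0.99878418 -0.00111959]
 [-0.97688603  0.04843686 -0.20820074]
 [ 0.20800183 -0.00916726 -0.97808548]] [-0.15981972  0.63625213  1.17853381]
wrist 65.70646984690485 253.7108230037424 189.91763298226925 [[ 0.38137713  0.92441884 -0.00113941]
 [ 0.89274684 -0.36799013  0.25997374]
 [ 0.23990533 -0.10016524 -0.96561502]] [-0.62459823 -0.03332267  0.37910903]
```

View pics/scene0.png

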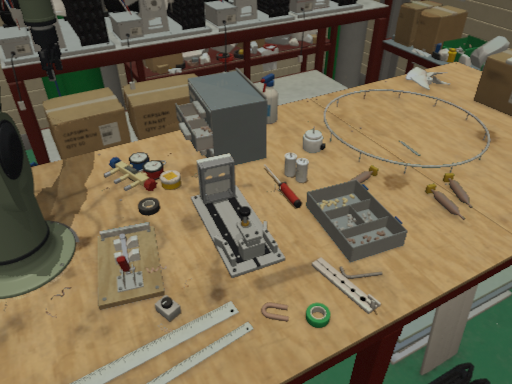

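View pics/top0.png

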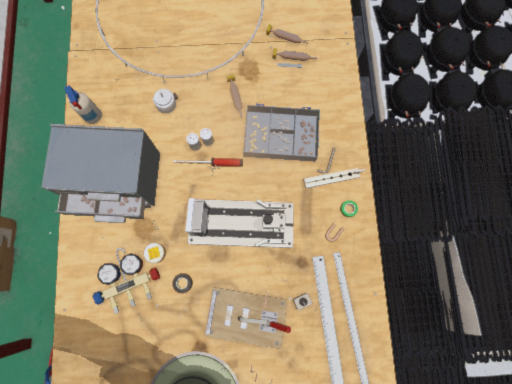

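View pics/wrist0.png

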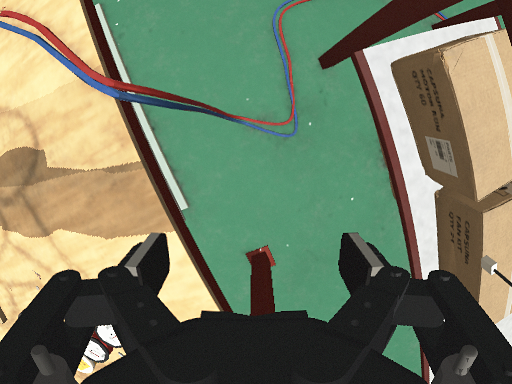

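```bash
python3 - <<'E'
import cv2
a=cv2.imread('pics/top0.png')[185:260,175:305]; cv2.imwrite('pics/topz.png',cv2.resize(a,None,fx=6,fy=6,interpolation=cv2.INTER_CUBIC))
a=cv2.imread('pics/scene0.png')[145:280,180:290]; cv2.imwrite('pics/scenez.png',cv2.resize(a,None,fx=4.4,fy=4.4,interpolation=cv2.INTER_CUBIC))
E
```

```text
(no output)
```

View pics/topz.png

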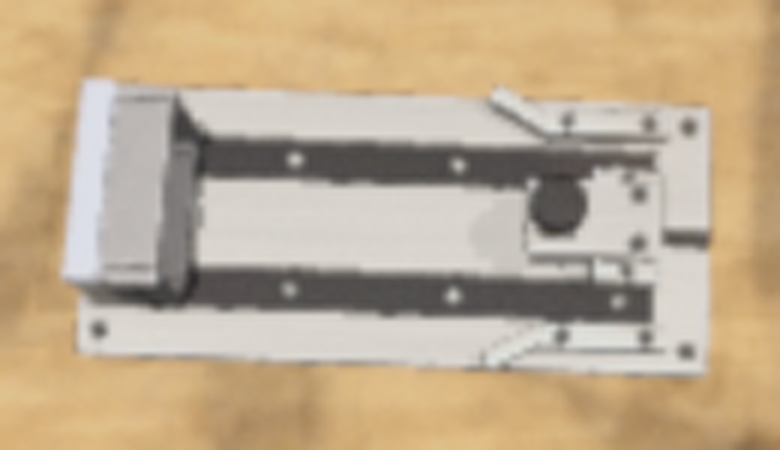

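View pics/scenez.png

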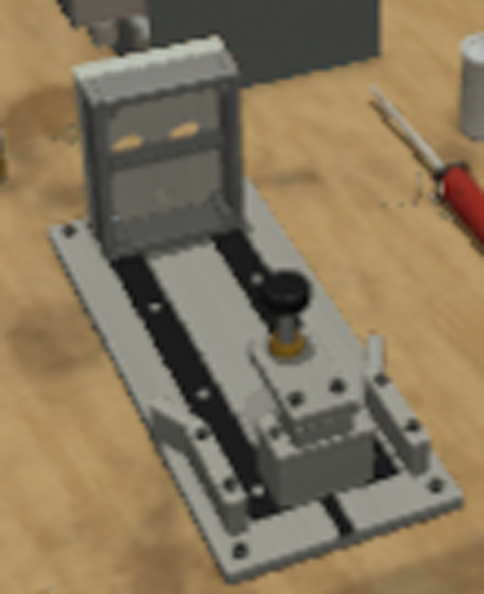

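```bash
cat > h.py <<'E'
import numpy as np
from workcell import bot, grab_frame
CAM={}
def ray(f,u,v):
    R=np.array(f["R"]);t=np.array(f["t"]);fl=192/np.tan(np.radians(f["fovy"]/2))
    d=R.T@np.array([(u-f["cx"])/fl,(v-f["cy"])/fl,1.0]);return -R.T@t,d
def onz(f,u,v,z):
    C,d=ray(f,u,v);return C+d*(z-C[2])/d[2]
def proj(f,X):
    c=np.array(f["R"])@np.array(X)+np.array(f["t"]);fl=192/np.tan(np.radians(f["fovy"]/2))
    return f["cx"]+fl*c[0]/c[2],f["cy"]+fl*c[1]/c[2]
E
python3 - <<'E'
from h import *
np.set_printoptions(precision=4,suppress=True)
f=grab_frame("top");s=grab_frame("scene")
print("camT",ray(f,0,0)[0],"camS",ray(s,0,0)[0])
for n,u,v,z in [("LL",78,354,.012),("TR",709,107,.012),("BR",704,373,.012),("castMT",84,79,.145),("castMB",64,278,.145),("castBT",176,93,.145),("castBB",156,288,.145),("knob",558,207,.133),("railT tip",493,90,.04),("railB tip",488,360,.04),
 ("railT bend",545,134,.04),("railB bend",543,330,.04)]:
    print(n,onz(f,175+u/6-.4,185+v/6-.4,z))
print("scene")
for n,u,v,z in [("L",52,230,.012),("B",228,575,.012),("R",460,498,.012),("castML",75,70,.145),("castMR",218,40,.145),("castBL",88,103,.145),("castBR",240,73,.145),("knob",287,287,.133),("railL tip",157,403,.04),("railR tip",376,338,.04)]:
    print(n,onz(s,180+u/4.4-.4,145+v/4.4-.4,z))
E
```

```text
camT [ 0.3685 -0.1796  1.285 ] camS [ 0.1612 -0.9821  0.8153]
LL [0.4786 0.0097 0.012 ]
TR [ 0.5982 -0.3439  0.012 ]
BR [ 0.4515 -0.3303  0.012 ]
castMT [ 0.6039 -0.0155  0.145 ]
castMB [ 0.5046 -0.0038  0.145 ]
castBT [ 0.5945 -0.0613  0.145 ]
castBB [ 0.4975 -0.0489  0.145 ]
knob [ 0.5294 -0.2492  0.133 ]
railT tip [ 0.6084 -0.2233  0.04  ]
railB tip [ 0.4623 -0.2126  0.04  ]
railT bend [ 0.5827 -0.2502  0.04  ]
railB bend [ 0.4767 -0.2428  0.04  ]
scene
L [0.481 0.004 0.012]
B [ 0.4497 -0.335   0.012 ]
R [ 0.5946 -0.348   0.012 ]
castML [ 0.5044 -0.0098  0.145 ]
castMR [ 0.6017 -0.0219  0.145 ]
castBL [ 0.497 -0.049  0.145]
castBR [ 0.5967 -0.0645  0.145 ]
knob [ 0.5297 -0.2575  0.133 ]
railL tip [ 0.4618 -0.2166  0.04  ]
railR tip [ 0.6056 -0.2292  0.04  ]
```

```bash
python3 - <<'E'
from h import *
import cv2
from scipy.spatial.transform import Rotation as Ro
np.set_printoptions(precision=4,suppress=True)
f=grab_frame("top");s=grab_frame("scene")
a=cv2.imread('pics/top0.png')[110:310,40:200]; cv2.imwrite('pics/boxz.png',cv2.resize(a,None,fx=3,fy=3,interpolation=cv2.INTER_CUBIC))
a=cv2.imread('pics/scene0.png')[60:230,80:290]; cv2.imwrite('pics/boxs.png',cv2.resize(a,None,fx=3.5,fy=3.5,interpolation=cv2.INTER_CUBIC))
o=bot.observe();print(o["clock"])
r,p,y=o["tool_rot"];M=Ro.from_euler('xyz',[r,p,y]).as_matrix();print(M)
d=np.array([-.0887,-.9961,0]);yf=np.array([.9961,-.0887,0])
for t in (yf,-yf):
    ang=np.degrees(np.arctan2(t@M[:,2],t@M[:,1]));print("turn",ang)
E
```

```text
0.35
[[-0.0001  0.381   0.9246]
 [-0.0003  0.9246 -0.381 ]
 [-1.     -0.0003  0.    ]]
turn 72.69413778351608
turn -107.30586221648392
```

View pics/boxz.png

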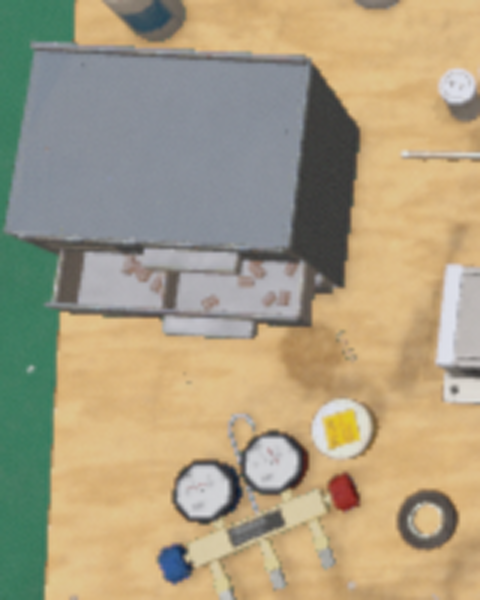

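View pics/boxs.png

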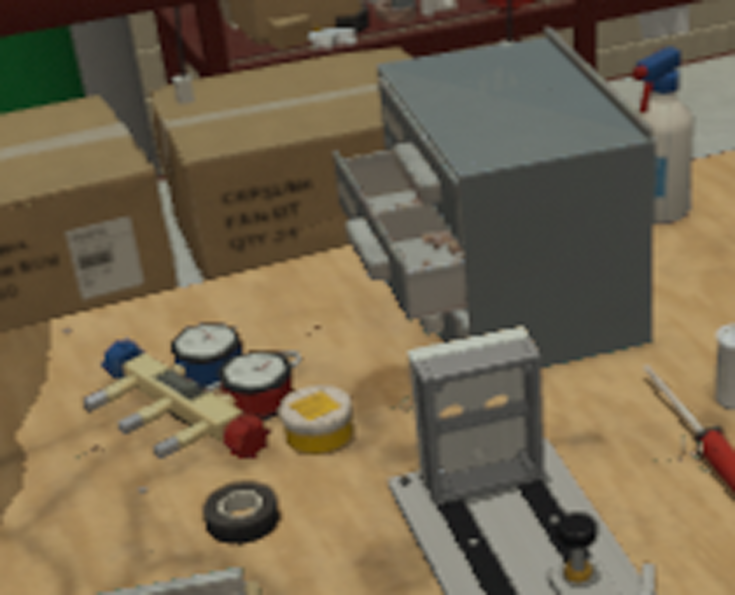

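```bash
python3 - <<'E'
from h import *
np.set_printoptions(precision=3,suppress=True)
f=grab_frame("top");s=grab_frame("scene")
print("box foot",onz(f,154.3,205.7,0), "back foot",onz(f,40+358/3,110+128/3,0))
for z in (.1,.15,.2,.25): print(z,onz(f,136.7,193.3,z),"drawer corner",onz(f,143,218,z),"handle",onz(f,124,222,z))
E
```

```text
box foot [0.612 0.121 0.   ] back foot [0.798 0.104 0.   ]
0.1 [0.635 0.153 0.1  ] drawer corner [0.556 0.133 0.1  ] handle [0.547 0.191 0.1  ]
0.15 [0.624 0.139 0.15 ] drawer corner [0.549 0.12  0.15 ] handle [0.539 0.176 0.15 ]
0.2 [0.613 0.125 0.2  ] drawer corner [0.541 0.106 0.2  ] handle [0.532 0.16  0.2  ]
0.25 [0.602 0.111 0.25 ] drawer corner [0.533 0.093 0.25 ] handle [0.524 0.144 0.25 ]
```

```bash
python3 -m pendant '[[0,-13,13,0],[0,-26,27,0],[0,-26,27,0],[0,-26,27,0],[0,-26,27,0],[0,-26,27,0],[0,-26,27,0],[0,-26,27,0],[0,-13,14,0],[0,0,0,10.4],[0,0,0,10.4],[0,0,0,10.4]]' -1; python3 - <<'E'
from h import *
o=bot.observe();print(o)
E
```

```text
clock: 1.95
position: [0.3586, 0.3022, 0.2314]
tool_rot: [1.573, 1.571, 0.63]
force: [0.2, 0.5, 0.0]
grip_width: 0.0001
{'clock': 1.95, 'qpos': array([-0.93330629,  0.27527477,  0.12985822,  2.00172051, -0.04615069,
        0.86722212, -0.15000296]), 'qd': array([-0.23050119,  0.00654961,  0.27752522,  0.01158911, -0.10181495,
       -0.00692041, -1.33843826]), 'joint_efforts': array([ 3.25384140e+00, -6.25994611e+01,  1.06528670e+00, -3.31706107e+01,
        3.54606193e-01,  2.10102531e-02,  4.45236504e+00]), 'position': array([0.35863345, 0.30218779, 0.23139127]), 'tool_rot': array([1.57261601, 1.57069009, 0.63023641]), 'force': array([0.15070144, 0.48209994, 0.00504307]), 'moment': array([-0.04533189,  0.00370056, -0.03059328]), 'grip_width': 5.722765649625644e-05}
```

```bash
python3 -m pendant '[[0,0,0,10.4],[0,0,0,10.4],[0,0,0,10.4],[0,0,0,10.3],[0,8,18,0],[0,15,35,0],[0,15,35,0],[0,15,35,0],[0,15,35,0],[0,15,35,0],[0,13,30,0],[0,7,15,0]]'
```

```text
clock: 3.45
position: [0.4398, 0.0546, 0.2314]
tool_rot: [2.053, 1.571, 0.391]
force: [-0.5, 0.7, 0.5]
grip_width: -0.0002
```

```bash
python3 -m pendant '[[0,10,0,0],[0,30,0,0],[0,30,0,0],[0,30,0,0],[0,18,0,0],[0,0,0,0]]'; python3 - <<'E'
from h import *
import cv2
from scipy.spatial.transform import Rotation as Ro
o=bot.observe();print(o["position"],o["force"],o["clock"]);print(Ro.from_euler('xyz',o["tool_rot"]).as_matrix().round(3))
for n in ("scene","wrist"):
    cv2.imwrite(f'pics/{n}1.png',grab_frame(n)["img"][:,:,::-1])
E
```

```text
clock: 4.2
position: [0.5581, 0.047, 0.2308]
tool_rot: [-0.813, 1.57, -2.472]
force: [-0.5, -0.5, -0.2]
grip_width: 0.0001
[0.55808725 0.04695261 0.23078827] [-0.46836366 -0.47487303 -0.19296199] 4.2
[[-0.     0.996 -0.089]
 [-0.    -0.089 -0.996]
 [-1.    -0.     0.   ]]
```

View pics/scene1.png

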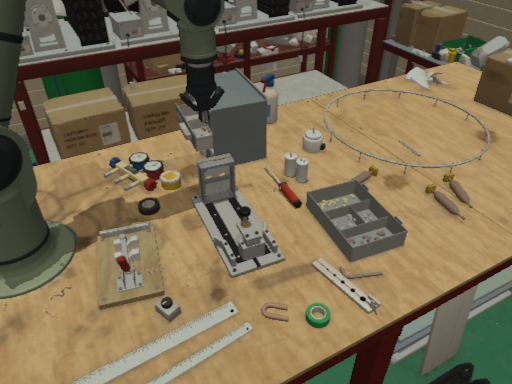

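View pics/wrist1.png

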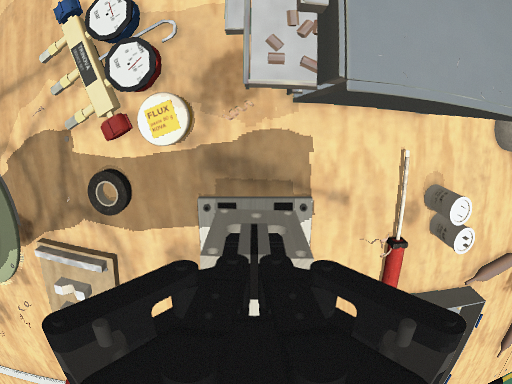

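```bash
python3 -m pendant '[[14,0,0,0],[26,0,0,0],[26,0,0,0],[26,0,0,0],[12,0,0,0],[0,0,10,0],[0,0,10,0],[0,0,8,0],[0,0,6,0],[0,0,2,0],[0,0,0,0]]'; python3 -m pendant '[[0,0,2,0],[0,0,2,0]]'
```

```text
clock: 5.68
position: [0.5544, 0.0108, 0.1274]
tool_rot: [2.617, 1.571, 0.958]
force: [0.3, 0.0, -0.2]
grip_width: -0.0
clock: 5.92
position: [0.554, 0.0068, 0.1273]
tool_rot: [-0.624, 1.571, -2.284]
force: [-0.9, -0.3, 0.5]
grip_width: 0.0002
```

```bash
python3 -m pendant '[[0,0,2,0],[0,0,2,0],[0,0,2,0],[0,0,2,0]]';python3 -m pendant '[[0,0,2,0],[0,0,2,0],[0,0,2,0]]'
```

```text
clock: 6.42
position: [0.5534, -0.0011, 0.1273]
tool_rot: [2.776, 1.571, 1.116]
force: [0.4, 2.4, 1.0]
grip_width: -0.0001
clock: 6.8
position: [0.5528, -0.0074, 0.1273]
tool_rot: [-0.251, 1.571, -1.91]
force: [-0.8, 1.9, 1.6]
grip_width: -0.0005
```

```bash
python3 -m pendant '[[0,0,3,0],[0,0,3,0],[0,0,3,0],[0,0,3,0],[0,0,3,0],[0,0,3,0]]';python3 -m pendant '[[0,0,3,0],[0,0,3,0],[0,0,3,0],[0,0,3,0]]'
```

```text
clock: 7.55
position: [0.5511, -0.0254, 0.1273]
tool_rot: [-0.554, 1.571, -2.213]
force: [0.1, 0.1, -0.4]
grip_width: 0.0003
clock: 8.05
position: [0.55, -0.0373, 0.1273]
tool_rot: [-0.783, 1.571, -2.443]
force: [-0.3, 0.3, 0.3]
grip_width: 0.0001
```

```bash
python3 - <<'E'
from h import *
import cv2
for n in ("scene",):
    a=grab_frame(n)["img"][:,:,::-1][100:290,150:320];cv2.imwrite(f'pics/{n}2.png',cv2.resize(a,None,fx=3,fy=3))
E
```

```text
(no output)
```

View pics/scene2.png

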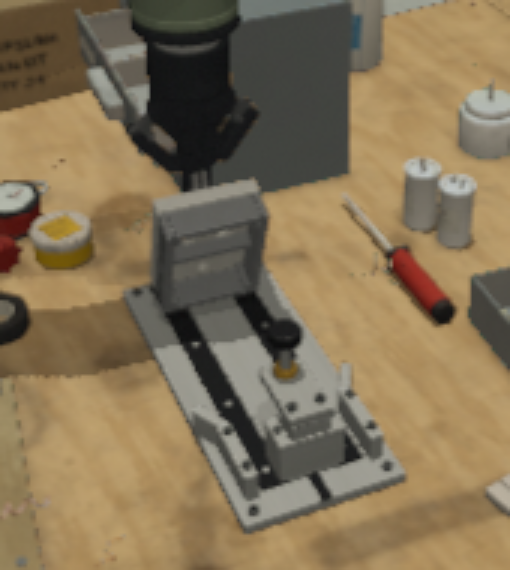

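```bash
python3 -m pendant '[[0,0,3,0],[0,0,3,0],[0,0,2,0],[0,0,2,0],[0,0,2,0],[0,0,2,0]]';python3 -m pendant '[[0,0,2,0],[0,0,2,0],[0,0,2,0],[0,0,2,0],[0,0,0,0],[0,0,0,0]]'; python3 - <<'E'
from h import *
import cv2
for n in ("scene",):
    a=grab_frame(n)["img"][:,:,::-1][100:290,150:320];cv2.imwrite(f'pics/{n}3.png',cv2.resize(a,None,fx=3,fy=3))
E
```

```text
clock: 8.85
position: [0.5489, -0.0511, 0.1273]
tool_rot: [-0.64, 1.571, -2.299]
force: [0.1, -0.1, -0.1]
grip_width: 0.0005
clock: 9.6
position: [0.5482, -0.0589, 0.1273]
tool_rot: [-2.841, 1.571, 1.782]
force: [-0.4, 0.7, 0.5]
grip_width: -0.0003
```

View pics/scene3.png

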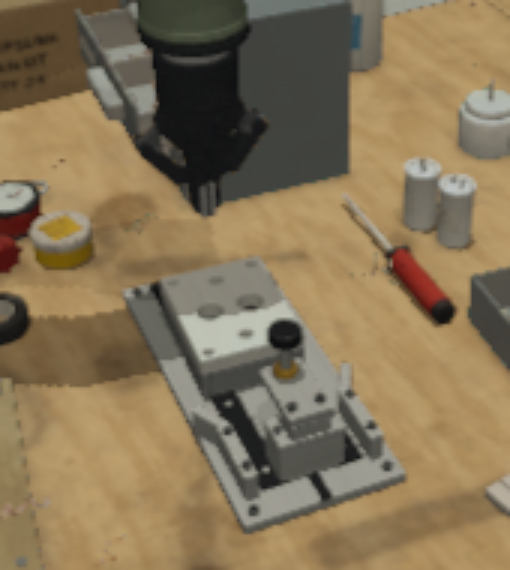

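```bash
python3 -m pendant '[[0,0,-20,0],[0,0,-24,0],[0,0,-6,0],[0,0,0,0]]'; python3 - <<'E'
from h import *
import cv2
f=grab_frame("top")
a=f["img"][:,:,::-1][185:260,175:305]; cv2.imwrite('pics/topz3.png',cv2.resize(a,None,fx=6,fy=6,interpolation=cv2.INTER_CUBIC))
a=grab_frame("scene")["img"][:,:,::-1][145:280,180:290]; cv2.imwrite('pics/scenez3.png',cv2.resize(a,None,fx=4.4,fy=4.4,interpolation=cv2.INTER_CUBIC))
E
```

```text
clock: 10.15
position: [0.5526, -0.0087, 0.1273]
tool_rot: [0.06, 1.571, -1.598]
force: [-0.4, -0.3, -0.9]
grip_width: 0.0001
```

View pics/topz3.png

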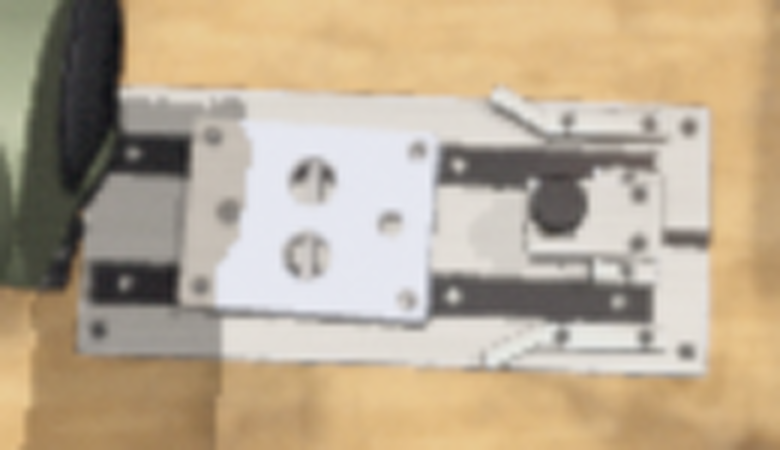

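View pics/scenez3.png

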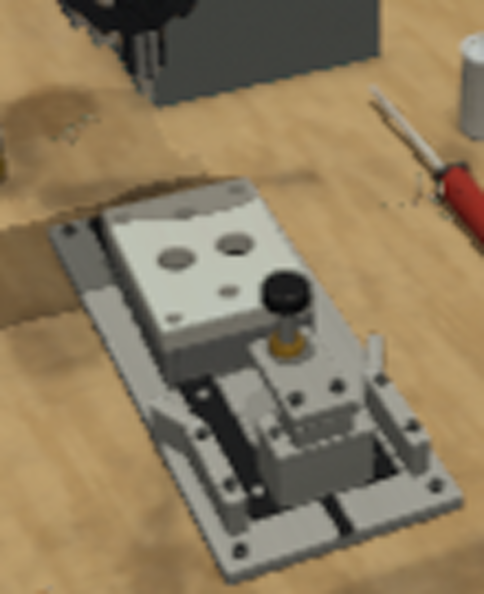

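```bash
python3 - <<'E'
from h import *
np.set_printoptions(precision=4,suppress=True)
f=grab_frame("top");s=grab_frame("scene")
d=np.array([-.0887,-.9961]);yf=np.array([.9961,-.0887]);O=np.array([.5408,-.1451])
def P(n,c,u,v,z):
    p=onz(c,u,v,z)[:2];q=p-O;print(n,p,"fix",q@d*1e3,q@yf*1e3)
for n,u,v in [("trailT",194,116),("trailB",180,306),("leadT",438,132),("leadB",426,322),("hole",391,222),("hole2",229,211)]:
    P(n,f,175+u/6-.4,185+v/6-.4,.061)
for n,u,v in [("trailL",104,210),("trailR",250,180),("leadL",164,347),("hole",229,292),("hole2",184,212)]:
    P("s"+n,s,180+u/4.4-.4,145+v/4.4-.4,.061)
E
```

```text
trailT [ 0.5981 -0.0618] fix -88.01402997707086 49.7178319525046
trailB [ 0.4969 -0.0516] fix -89.1955281738501 -52.024149792753335
leadT [ 0.583  -0.1919] fix 42.875018566511685 46.16676983417012
leadB [ 0.4821 -0.1806] fix 40.52346559041663 -55.316069004310556
hole [ 0.5359 -0.1646] fix 19.858857960721128 -3.199532819257328
hole2 [ 0.546 -0.079] fix -66.32856128643364 -0.71210949469348
strailL [ 0.4995 -0.0528] fix -88.24609214132664 -49.297093577839675
strailR [ 0.5988 -0.0697] fix -80.23652111337827 51.10218296173253
sleadL [ 0.4776 -0.195 ] fix 55.280487727599315 -58.502608568279975
shole [ 0.5346 -0.1678] fix 23.196601336041894 -4.138880634121665
shole2 [ 0.5448 -0.0802] fix -64.96130418204015 -1.7511740271466738
```

```bash
python3 -m pendant '[[14,0,0,0],[26,0,0,0],[26,0,0,0],[18,0,0,0],[10,0,0,0],[0,0,6,0],[0,0,10,0],[0,0,10,0],[0,0,4,0],[0,0,0,0]]' -0.06; python3 -m pendant '[[0,0,2,0],[0,0,2,0],[0,0,2,0],[0,0,2,0]]'
```

```text
clock: 11.6
position: [0.55, -0.0394, 0.0335]
tool_rot: [1.798, 1.571, 0.138]
force: [-0.3, 0.3, -0.7]
grip_width: 0.0402
clock: 12.1
position: [0.5491, -0.0467, 0.0333]
tool_rot: [-2.535, 1.57, 2.089]
force: [-0.6, 3.9, 1.1]
grip_width: 0.0401
```

```bash
python3 -m pendant '[[0,0,2,0],[0,0,2,0]]'; python3 -m pendant '[[0,0,2,0],[0,0,2,0]]'; python3 -m pendant '[[0,0,2,0],[0,0,2,0]]'
```

```text
clock: 12.35
position: [0.5488, -0.0509, 0.0333]
tool_rot: [-2.462, 1.571, 2.162]
force: [0.1, 4.5, 1.4]
grip_width: 0.0399
clock: 12.6
position: [0.5485, -0.0552, 0.0333]
tool_rot: [1.067, 1.571, -0.593]
force: [-0.5, 3.1, -0.4]
grip_width: 0.0403
clock: 12.85
position: [0.5482, -0.0592, 0.0333]
tool_rot: [0.732, 1.571, -0.928]
force: [1.3, 3.0, -0.7]
grip_width: 0.0399
```

```bash
python3 -m pendant '[[0,0,3,0],[0,0,4,0],[0,0,4,0],[0,0,4,0]]'; python3 -m pendant '[[0,0,4,0],[0,0,4,0],[0,0,4,0],[0,0,4,0]]'; python3 - <<'E'
from h import *
import cv2
f=grab_frame("top")
a=f["img"][:,:,::-1][185:260,175:305]; cv2.imwrite('pics/topz4.png',cv2.resize(a,None,fx=6,fy=6,interpolation=cv2.INTER_CUBIC))
E
```

```text
clock: 13.35
position: [0.5468, -0.0743, 0.0333]
tool_rot: [-0.248, 1.571, -1.908]
force: [0.1, 2.3, -1.6]
grip_width: 0.0402
clock: 13.85
position: [0.5453, -0.0902, 0.0333]
tool_rot: [-0.904, 1.571, -2.564]
force: [-0.3, 3.2, -1.0]
grip_width: 0.0407
```

View pics/topz4.png

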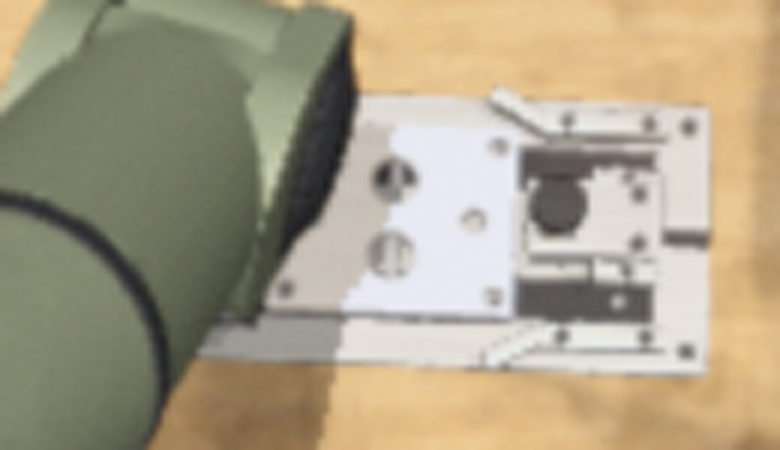

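```bash
python3 -m pendant '[[0,0,3,0],[0,0,3,0],[0,0,3,0],[0,0,3,0]]'; python3 -m pendant '[[0,0,2,0],[0,0,2,0]]';  python3 -m pendant '[[0,0,2,0],[0,0,2,0]]'
```

```text
clock: 14.4
position: [0.5444, -0.102, 0.0333]
tool_rot: [1.752, 1.571, 0.092]
force: [-0.3, 4.3, 1.0]
grip_width: 0.0399
clock: 14.65
position: [0.544, -0.1059, 0.0333]
tool_rot: [2.977, 1.571, 1.318]
force: [1.3, 4.4, 1.3]
grip_width: 0.0404
clock: 14.9
position: [0.5436, -0.1099, 0.0333]
tool_rot: [2.513, 1.571, 0.854]
force: [0.5, 4.6, 1.0]
grip_width: 0.04
```

```bash
python3 -m pendant '[[0,0,2,0],[0,0,2,0]]'; python3 -m pendant '[[0,0,2,0],[0,0,2,0]]';  python3 -m pendant '[[0,0,2,0],[0,0,2,0]]'
```

```text
clock: 15.15
position: [0.5433, -0.1139, 0.0333]
tool_rot: [1.923, 1.571, 0.264]
force: [0.1, 4.4, 2.4]
grip_width: 0.0403
clock: 15.4
position: [0.5429, -0.1179, 0.0333]
tool_rot: [2.208, 1.571, 0.548]
force: [0.9, 4.6, 2.5]
grip_width: 0.0401
clock: 15.65
position: [0.5426, -0.1219, 0.0333]
tool_rot: [-2.992, 1.571, 1.631]
force: [0.4, 4.8, 1.5]
grip_width: 0.0402
```

```bash
python3 -m pendant '[[0,0,1.5,0],[0,0,1.5,0]]'; python3 -m pendant '[[0,0,1,0],[0,0,1,0]]';  python3 -m pendant '[[0,0,1,0],[0,0,1,0]]'
```

```text
clock: 15.9
position: [0.5423, -0.1248, 0.0333]
tool_rot: [-1.681, 1.571, 2.943]
force: [0.3, 4.2, 3.0]
grip_width: 0.04
clock: 16.15
position: [0.5421, -0.1267, 0.0333]
tool_rot: [-3.019, 1.571, 1.605]
force: [0.4, 6.0, 3.8]
grip_width: 0.0402
clock: 16.4
position: [0.5419, -0.1287, 0.0333]
tool_rot: [-2.707, 1.571, 1.917]
force: [0.8, 5.2, 2.0]
grip_width: 0.0403
```

```bash
python3 -m pendant '[[0,0,1,0],[0,0,1,0]]'; python3 -m pendant '[[0,0,1,0]]';  python3 -m pendant '[[0,0,1,0]]'
```

```text
clock: 16.65
position: [0.5418, -0.1307, 0.0333]
tool_rot: [1.216, 1.571, -0.443]
force: [0.9, 5.7, 3.2]
grip_width: 0.0403
clock: 16.77
position: [0.5417, -0.1317, 0.0333]
tool_rot: [2.727, 1.571, 1.068]
force: [0.5, 5.5, 3.0]
grip_width: 0.0404
clock: 16.9
position: [0.5416, -0.1318, 0.0333]
tool_rot: [-2.87, 1.57, 1.754]
force: [0.6, 14.1, 6.5]
grip_width: 0.04
```

```bash
python3 -m pendant '[[0,0,0,0],[0,0,0,0]]'; python3 - <<'E'
from h import *
import cv2
s=grab_frame("scene")
a=s["img"][:,:,::-1][145:280,180:290]; cv2.imwrite('pics/scenez5.png',cv2.resize(a,None,fx=4.4,fy=4.4,interpolation=cv2.INTER_CUBIC))
f=grab_frame("top")
a=f["img"][:,:,::-1][185:260,175:305]; cv2.imwrite('pics/topz5.png',cv2.resize(a,None,fx=6,fy=6,interpolation=cv2.INTER_CUBIC))
E
```

```text
clock: 17.15
position: [0.5417, -0.1318, 0.0333]
tool_rot: [-2.915, 1.57, 1.709]
force: [0.7, 10.4, 4.5]
grip_width: 0.0403
```

View pics/scenez5.png

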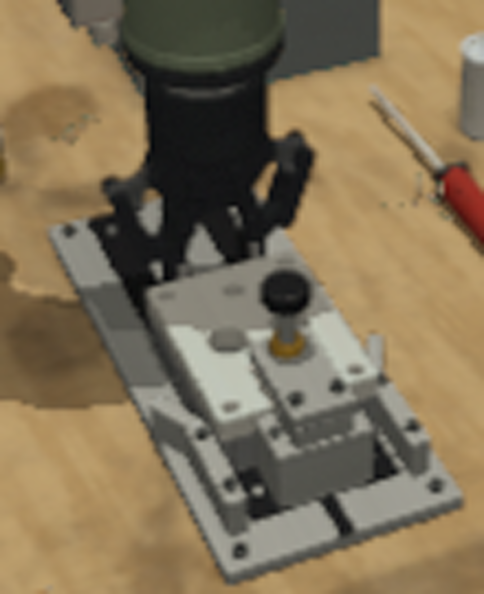

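View pics/topz5.png

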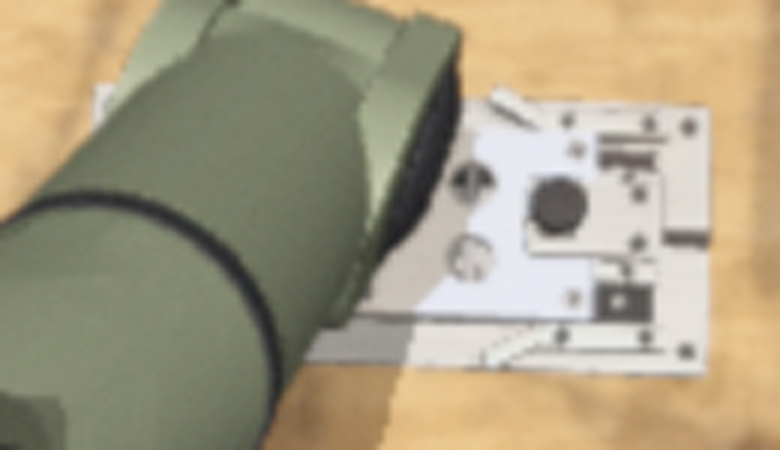

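```bash
python3 -m pendant '[[0,0,0.3,0],[0,0,0,0]]'; python3 -m pendant '[[0,0,-3,0],[0,0,-15,0],[0,0,-20,0],[-15,0,0,0],[-30,0,0,0],[-40,0,0,0],[-40,0,0,0],[-20,0,0,0],[0,0,0,0]]' -1; python3 - <<'E'
from h import *
import cv2
np.set_printoptions(precision=4,suppress=True)
for n in ("scene","top"):
    s=grab_frame(n);b=s["img"][:,:,::-1]
    a,k=(b[145:280,180:290],4.4) if n=="scene" else (b[185:260,175:305],6)
    cv2.imwrite(f'pics/{n}z6.png',cv2.resize(a,None,fx=k,fy=k,interpolation=cv2.INTER_CUBIC))
E
```

```text
clock: 17.5
position: [0.5417, -0.1318, 0.0333]
tool_rot: [-2.929, 1.569, 1.695]
force: [0.3, 12.3, 4.6]
grip_width: 0.0404
clock: 18.62
position: [0.5456, -0.0957, 0.1803]
tool_rot: [1.563, 1.568, -0.097]
force: [0.2, 0.2, -0.6]
grip_width: -0.0001
```

View pics/topz6.png

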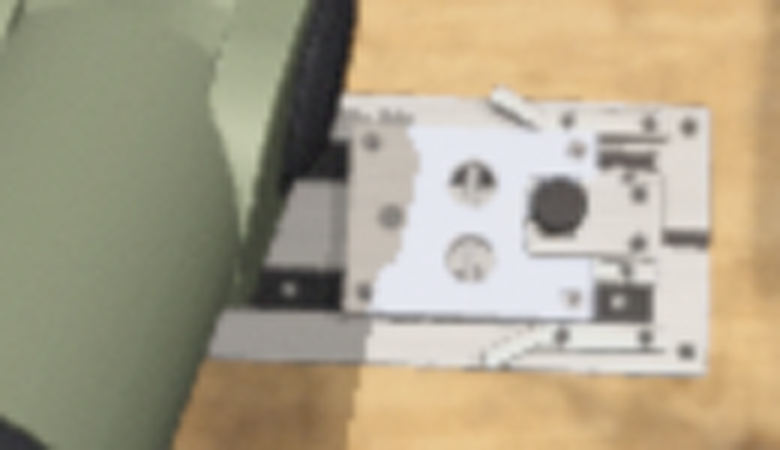

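View pics/scenez6.png

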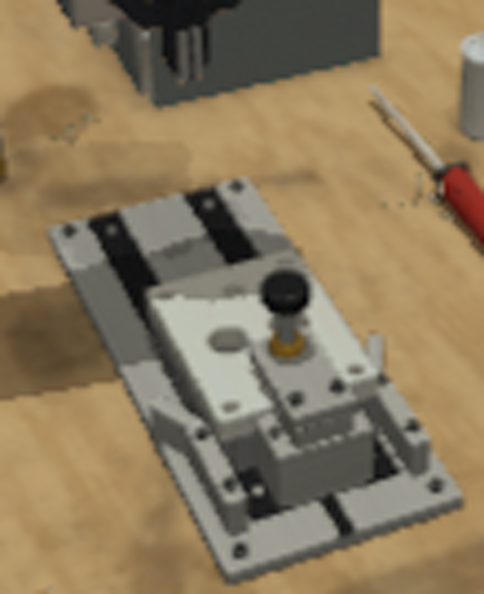

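```bash
python3 -m pendant '[[0,0,12,0],[0,-2,30,0],[0,0,40,0],[0,0,40,0],[0,0,23,0],[0,0,10,0],[12,0,0,0],[15,0,0,0],[10,0,0,0],[0,0,0,0]]'; python3 - <<'E'
from h import *
import cv2
np.set_printoptions(precision=4,suppress=True)
for n in ("scene",):
    s=grab_frame(n);b=s["img"][:,:,::-1]
    a=b[145:280,180:290]
    cv2.imwrite(f'pics/{n}z7.png',cv2.resize(a,None,fx=4.4,fy=4.4,interpolation=cv2.INTER_CUBIC))
cv2.imwrite('pics/wrist7.png',grab_frame("wrist")["img"][:,:,::-1])
E
```

```text
clock: 19.98
position: [0.5289, -0.2486, 0.1403]
tool_rot: [-1.828, 1.569, 2.796]
force: [0.3, 1.0, 0.4]
grip_width: -0.0004
```

View pics/scenez7.png

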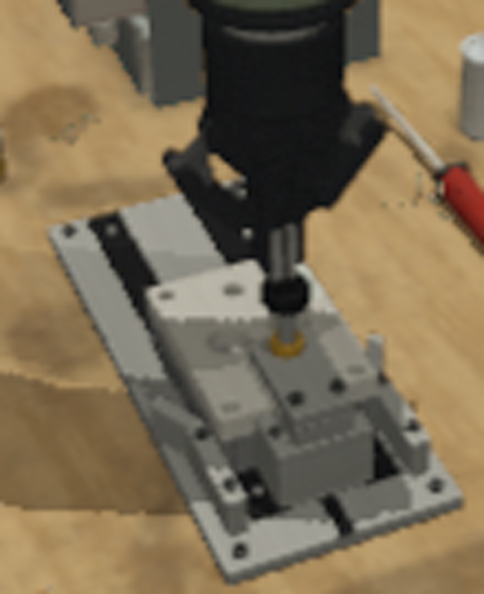

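View pics/wrist7.png

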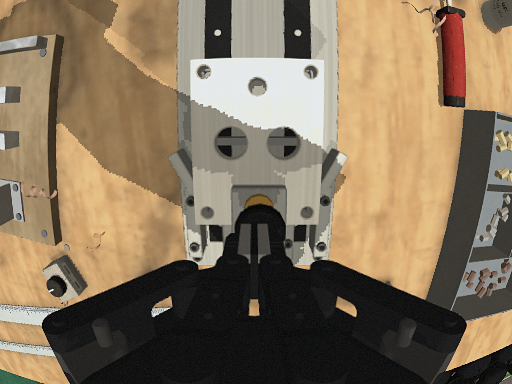

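```bash
python3 -m pendant '[[3,1,1,0],[3,0,0,0],[2,0,0,0],[2,0,0,0]]';python3 -m pendant '[[2,0,0,0],[2,0,0,0],[2,0,0,0],[2,0,0,0]]'
```

```text
clock: 20.58
position: [0.5301, -0.2505, 0.1312]
tool_rot: [-1.129, 1.571, -2.789]
force: [-0.8, 0.3, 2.2]
grip_width: 0.0004
clock: 21.08
position: [0.5301, -0.2505, 0.1232]
tool_rot: [0.838, 1.571, -0.822]
force: [-0.7, 0.8, 2.2]
grip_width: 0.0001
```

```bash
python3 -m pendant '[[3,0,0,0],[3,0,0,0],[3,0,0,0],[3,0,0,0]]';python3 -m pendant '[[2,0,0,0],[2,0,0,0]]';python3 -m pendant '[[1,0,0,0],[1,0,0,0]]'
```

```text
clock: 21.58
position: [0.5301, -0.2505, 0.1111]
tool_rot: [0.375, 1.571, -1.284]
force: [-0.9, -0.6, 3.0]
grip_width: 0.0002
clock: 21.82
position: [0.5301, -0.2504, 0.1072]
tool_rot: [-0.829, 1.571, -2.489]
force: [-0.9, -0.2, 2.0]
grip_width: -0.0
clock: 22.08
position: [0.5301, -0.2505, 0.1053]
tool_rot: [0.014, 1.571, -1.646]
force: [-1.0, -0.6, 2.9]
grip_width: -0.0001
```

```bash
python3 -m pendant '[[1,0,0,0]]';python3 -m pendant '[[0.5,0,0,0],[0,0,0,0]]'
```

```text
clock: 22.2
position: [0.5303, -0.2506, 0.1049]
tool_rot: [1.607, 1.57, -0.053]
force: [-5.8, 2.7, 25.5]
grip_width: -0.0002
clock: 22.45
position: [0.5302, -0.2505, 0.1049]
tool_rot: [1.876, 1.57, 0.217]
force: [-7.0, 2.8, 23.6]
grip_width: 0.0005
```

```bash
python3 -m pendant '[[-5,0,0,0],[-25,0,0,0],[-40,0,0,0],[-40,0,0,0],[-20,0,0,0],[0,0,-40,0],[0,0,-40,0],[0,0,-40,0],[0,0,-20,0],[0,0,0,0],[0,0,0,0]]'; python3 - <<'E'
from h import *
import cv2
o=bot.observe();print(o["clock"],o["force"])
b=grab_frame("scene")["img"][:,:,::-1]
cv2.imwrite('pics/s8.png',b);cv2.imwrite('pics/scenez8.png',cv2.resize(b[145:280,180:290],None,fx=4.4,fy=4.4,interpolation=cv2.INTER_CUBIC))
b=grab_frame("top")["img"][:,:,::-1]
cv2.imwrite('pics/t8.png',b);cv2.imwrite('pics/topz8.png',cv2.resize(b[185:260,175:305],None,fx=6,fy=6,interpolation=cv2.INTER_CUBIC))
E
```

```text
clock: 23.82
position: [0.5424, -0.1119, 0.2338]
tool_rot: [-0.047, 1.57, -1.707]
force: [0.2, -0.8, -0.1]
grip_width: 0.0002
23.825 [ 0.21705091 -0.84944848 -0.10776496]
```

View pics/scenez8.png

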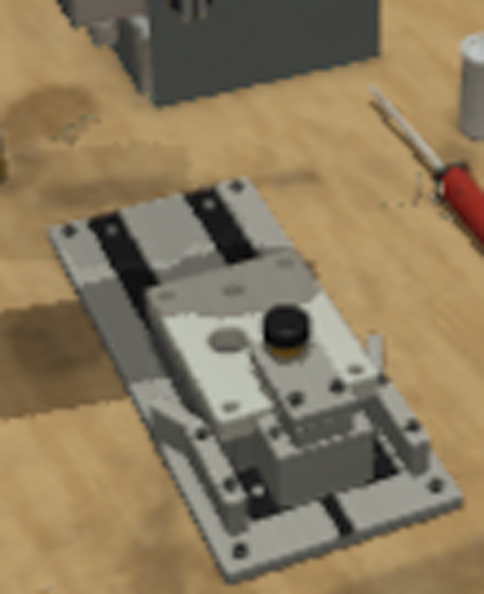

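View pics/s8.png

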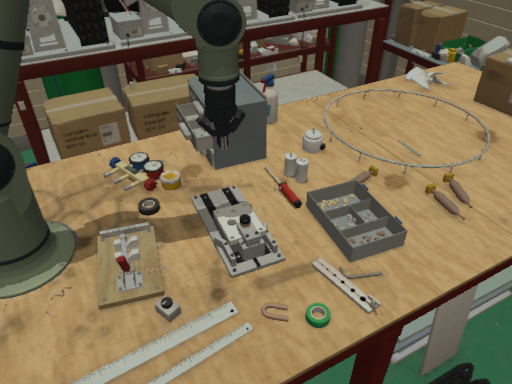

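View pics/topz8.png

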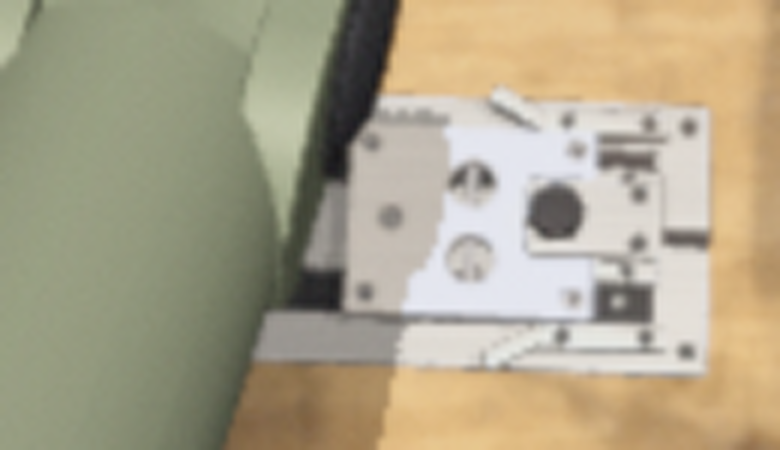

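The pin is down with the knob on its bush. The casting lies machined face up in the channel against the stop, and the other things have not moved. The arm is clear, so I am handing in.

```bash
python3 -c "
from workcell import job_done
print(job_done())"
```

```text
the job is handed in; nothing more can be done
None
```

The job is done and handed in at about 24 s on the robot's clock.

- **Tipping:** I tipped the casting by pushing high on its machined face. The force read about 2 N, and the casting came to lie with the machined face up.
- **Sliding to the stop:** I slid it in with two fingers at about 3 to 6 N until the force jumped at the stop. The highest wrist reading against it was 14.1 N along the push (about 15.5 N in all), settling to about 12 N. Forces were read only at the end of each move, so a brief peak in between could have been higher.
- **Index pin:** The pin went down at about 2 to 3 N and bottomed with the knob top at 105 mm, which is fully down. I pressed it there with about 25 N, and the knob held.
- **Last pictures:** The knob sits on its bush, the casting is in the channel against the stop, and the tin, copper bend and screwdriver are where they started. The arm was clear, with no force beyond noise.
- **Disagreement:** My first estimates of the knob position from the two cameras differed by about 8 mm along the slide. The stop position found by feel agreed with the top view, and the pin going fully in confirmed it.

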